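# Nest the crucibles and lift the stack off the cooling plate

### The arm

A 6-joint arm with a two-finger parallel gripper is mounted at the origin on a cart in front of the work surface, level with it; the furniture and walls round the work are solid. World frame = base frame: x ahead of the robot, y to its left, z up, the work surface at z = 0. Lengths are in mm, angles in degrees, forces in N, time in s.
With the tool pointing down it reaches from about 275 to 750 mm from the base axis. Payload 10.2 kg.
Tool frame: the origin (TCP) lies between the finger pads; the fingertips stand 19 mm ahead of it and the grasp point (between the pads) is the TCP (bot.tip_extent is the z of the fingertips in the tool frame, in mm); z points along the fingers, y is the line along which they close (so a half turn about z gives the same grasp; the last joint's range is limited). The gripper opens to 85 mm and grips with 20 to 120 N. Pads are 22 mm wide; open, the fingers measure 114 mm over their backs; the gripper's body (76 mm by 85 mm) begins 54 mm behind the grasp point. The pads swing forward as they close: fully open they stand 13 mm farther back than shut.
Start: joints at [60.768, 17.928, 85.812, -0, 76.261, -12.8], TCP at [148.527, 503.558, 250.294] pointing down, gripper open.
Joint ranges: [-168.41, 168.41], [-55.51, 124.54], [10.69, 146.95], [-70.63, 250.63], [1, 178], [-165.06, 165.06]. Speed limits (degrees/s): [136.94, 136.94, 172.46, 180, 180, 180].

### API

Orientations are given as [roll, pitch, yaw] about the fixed x, y, z axes, in that order (R = Rz(yaw) Ry(pitch) Rx(roll)).
In Python, from bench import bot, eyes, workorder gives the robot as it stands.
- The arm moves only by the shell command python3 -m inch 'ROWS' [OPENING]. ROWS is text: rows parted by semicolons, each of 6 numbers parted by spaces: the shift along the tool's x, y, z in mm, then the turn, a rotation vector about the tool's x, y, z in rad. In form: x y z rx ry rz; .... A call has 1 to 10 rows; each row is the pose to reach, as a shift and turn from the pose commanded when the call began, along the tool's axes at that moment; what a row does not reach only later rows make up. A row lasts 1/10 s, in which the tool goes at most 50 mm and 8.59 degrees, less where a joint would pass 70% of its speed; a pose out of reach is approached as far as the arm can. A call with a gripper value outside its range is refused whole. OPENING is the opening, from 0 (shut) to 1 (fully open), set as the call begins (- or left out, the last holds). The fingers move at their own pace and stop on an object; the grip force is fixed at half the most. Time passes only in rows, so rows that repeat a pose let the fingers close. It gives the time, the measured TCP pose, the force, the opening and the grip force at its end, in the units of the state.
- bot.get_obs(): the state, without advancing time (a new reading comes with each control period).
- eyes.get_image(name): name is "scene" or "side" or "wrist"; returns (picture, depth): 400x640x3 uint8, blue, green, red; 400x640 float32, mm along the optical axis (not along the pixel's ray), 0 where there is no reading.
- eyes.camera_params(name): a dict with "mtx" (3x3 intrinsics, pixels), "xyz" and "rotation" of the camera in the world; the wrist camera has in their place "T_tool_cam" (4x4, takes a point from camera to tool coordinates, whose origin is the TCP and whose axes are the flange's). Camera axes: x right, y down, z forward; pixel columns grow to the right and rows downward; lengths in mm; the calibration is good to about 2 mm. A picture is of the moment at which its call begins: read the wrist's pose just before it. camera_params takes no time and is no camera call.
- workorder.job_done(): hands the job in; it is judged then, once.
Trained networks look in the newest picture that a camera, given by its name, has taken for a name from the list of things; names that differ only in an ending like _2 or _b are one class to them, and where a whole thing is asked for, a point or a joint stands for the part that bears it (a point fixed in the world has none). Each returns a list of dicts, best first, with "confidence" (0 to 1); they miss things now and then, are a little off and sometimes report something else, mostly with a low value. They report only what shows in the picture. A call takes as long as a camera call. They do not tell look-alikes from the thing itself.
- eyes.trace(camera, thing): "region" (400x640 bool, what is visible of it).
- eyes.mark_of(camera, thing): "position" ([x, y, z] in mm, in world coordinates, good to about 4 mm: a listed point, or the origin of a listed thing).
The state is a dict: "clock": time; "joints": joint angles; "dq": joint speeds; "tau": joint torques, N m; "ee_pos": TCP position; "tool_rot": TCP orientation; "wrist_force": force on the tool from outside, world axes, zero at the start; "ft_torque": the same for the moment, N m; "opening": opening from 0.0 (shut) to 1.0 (fully open); "finger_force": force on a finger pad.
Only numpy, scipy, OpenCV 4.12 (cv2) and the standard library are available. Lean on these libraries where they do the work, as an engineer would, in place of code of your own. Each camera call takes 0.05 s, during which the arm holds its last target. There are 200 camera calls.

### The job

Collect the three porcelain crucibles: gently nest the middle-sized one into the large one that stands on the round cooling plate, then the smallest into the middle-sized one, without dropping or tipping any. Then grip the large crucible at the bottom of the stack, lift all three together straight up until they hang a good 15 cm above the plate, and hold the stack level and still; finish while holding it there, and leave everything else where it stands.

Things in the scene. Friction and masses are not known exactly. Their poses are not given: they have to be found in the camera images.
- crucible_large: the largest crucible, alone on the cooling plate, foot 14 mm above the worktop (all sizes in mm): open round white porcelain cup, 63 high, 130 g. Cone below, outside diameter 41 at the foot, 57 at 48 up; then an upright collar, outside diameter 66, inside 52, from 48 to 63 up. The stack of three is 93 high. Origin at the centre of its underside, z up its axis
- crucible_medium: middle-sized crucible on the worktop, same form (mm): 58 high, 100 g; foot 33 across, cone 49 across at 43 up; collar outside diameter 58, inside 44, from 43 to 58 up. Nested, the step under its collar rests on the large one's rim, its foot 20 above the large one's foot, with 1.5 play sideways; its collar stays in sight. Origin at the centre of its underside
- crucible_small: smallest crucible on the worktop, same form (mm): 53 high, 80 g; foot 25 across, cone 41 across at 38 up; collar outside diameter 50, inside 36, from 38 to 53 up. Nested in the medium one its foot is 20 above that one's foot. When nesting, fingers reaching below the collar of the one held meet the rim below. Origin at the centre of its underside
- plate: round aluminium cooling plate, 110 mm across, fixed to the worktop, flat top 14 mm above it. Origin at the centre of its underside
- petri_dish: bystander, to be left alone (mm): closed flat petri dish, 60 across, 13 high. Origin at the centre of its underside
- tape_roll: bystander, to be left alone (mm): roll of tape lying flat, 65 across, 19 high. Origin at the centre of its underside
- timer: bystander, to be left alone (mm): small bench timer, 60 x 66 x 18 high. Origin at the centre of its underside
- forceps: bystander, to be left alone (mm): metal forceps lying flat, 134 long, 8 high. Origin at the centre of its underside
- beaker_100: bystander, to be left alone (mm): glass beaker, 53 across, 68 high. Origin at the centre of its underside
- sample_pot0: bystander, to be left alone (mm): white pot with screw lid, 68 across, 63 high. Origin at the centre of its underside
- amber_bottle: bystander, to be left alone (mm): amber bottle with black cap, 53 across, 109 high. Origin at the centre of its underside
There are look-alikes about, which are no part of the job. Leave any brown look-alike of the crucible_small alone.

How it is judged (in metres and radians):
On the way, in this order (a step that is already met when the one before it is completed fails the run):
1. the medium crucible is seated in the large one on the plate (height (world z) of crucible_large below 0.018 m and angle between crucible_large's own z axis and vertical below 0.1 rad and horizontal distance between crucible_large and plate below 0.055 m and z of crucible_medium in the frame of crucible_large between 0.017 and 0.0235 m and horizontal distance between crucible_medium and crucible_large below 0.006 m and angle between the z axis of crucible_medium and the z axis of crucible_large, either way round below 0.08 rad), for 0.2 s.
2. all three are nested in one stack standing on the plate (all of step 1 and z of crucible_small in the frame of crucible_medium between 0.017 and 0.0235 m and horizontal distance between crucible_small and crucible_medium below 0.006 m and angle between the z axis of crucible_small and the z axis of crucible_medium, either way round below 0.08 rad), for 0.2 s.
At the end, for the whole second after the job is handed in: Fingers grip the bottom crucible, foot 100 mm or more above the plate's top, within 60 mm of its centre sideways; the others fully nested in it (each foot 17 to 23.5 mm above the next, axes within 6 mm); all within 0.12 rad of upright, under 30 mm/s and 0.2 rad/s; nothing else carries them (z of crucible_medium in the frame of crucible_large between 0.017 and 0.0235 m and horizontal distance between crucible_medium and crucible_large below 0.006 m and angle between the z axis of crucible_medium and the z axis of crucible_large, either way round below 0.08 rad and z of crucible_small in the frame of crucible_medium between 0.017 and 0.0235 m and horizontal distance between crucible_small and crucible_medium below 0.006 m and angle between the z axis of crucible_small and the z axis of crucible_medium, either way round below 0.08 rad and height (world z) of crucible_large above 0.114 m and horizontal distance between crucible_large and plate below 0.06 m and angle between each of crucible_large, crucible_medium, crucible_small's own z axis and vertical below 0.12 rad and linear speed of each of crucible_large, crucible_medium, crucible_small below 0.03 m/s and angular speed of each of crucible_large, crucible_medium, crucible_small below 0.2 rad/s and contact force between the fingers and crucible_large above 0.5 N and contact force between crucible_large and plate below 0.05 N); the arm keeps its last pose, push and grip.
It fails at once if a crucible is tipped by more than 35 degrees (angle between any of crucible_large, crucible_medium, crucible_small's own z axis and vertical above 0.61 rad).
It fails at once if a crucible is dropped (falls out of the fingers from more than about 20 mm) ((linear speed of crucible_large above 0.65 m/s and contact force between crucible_large and anything else below 0.02 N) or (linear speed of crucible_medium above 0.65 m/s and contact force between crucible_medium and anything else below 0.02 N) or (linear speed of crucible_small above 0.65 m/s and contact force between crucible_small and anything else below 0.02 N)).
It fails at once if a bystander is pushed more than 30 mm or knocked over (distance of any of petri_dish, tape_roll, timer, forceps, beaker_100, sample_pot0, amber_bottle from where it was at the start of the episode above 0.03 m or angle between any of petri_dish, tape_roll, timer, forceps, beaker_100, sample_pot0, amber_bottle's own z axis and vertical above 0.5 rad).
It also fails if it takes over 72 s, if anything falls off the work surface, if the arm or the gripper's body presses on something with over 40 N, if the wrist force passes 120 N, or if a joint passes its speed limit or range.

## Working session

There is one attempt and no reset: what is moved stays moved. The work goes in short steps, Python scripts to look and compute and a shell command to move; the robot and the scene stay as the last step left them, time stands still between calls to the robot, and variables do not carry over. Pictures are saved under pics/ and viewed, at most 10 in all, crops included, and the job is handed in when it is done.

```bash
mkdir -p pics; ls; cat > h.py <<'E'
import numpy as np, cv2
from bench import bot, eyes, workorder
from scipy.spatial.transform import Rotation as R
def cam(name):
    p=eyes.camera_params(name); 
    if 'xyz' in p: 
        r=np.array(p['rotation'],float)
        if r.shape!=(3,3): r=R.from_euler('xyz',r,degrees=True).as_matrix()
        return np.array(p['mtx']),r,np.array(p['xyz'])
    o=bot.get_obs(); T=np.array(p['T_tool_cam']); Rt=R.from_euler('xyz',o['tool_rot'],degrees=True).as_matrix()
    return np.array(p['mtx']),Rt@T[:3,:3],Rt@T[:3,3]+np.array(o['ee_pos'])
def cloud(name,depth,c=None):
    K,r,t=c or cam(name); v,u=np.mgrid[:400,:640]
    P=np.stack([(u-K[0,2])/K[0,0]*depth,(v-K[1,2])/K[1,1]*depth,depth],-1)
    return P@r.T+t
E
python3 - <<'E'
from h import *
print(bot.get_obs()); print(eyes.camera_params('scene')); print(eyes.camera_params('wrist'))
im=[]
for n in ['scene','side']:
    a,d=eyes.get_image(n); cv2.imwrite(f'pics/{n}0.png',a)
    for t in ['crucible_large','crucible_medium','crucible_small','plate']:
        print(n,t,[(np.round(x['position']),round(x['confidence'],2)) for x in eyes.mark_of(n,t)])
E
```

```text
pics
{'clock': 0.0, 'joints': array([ 6.07663954e+01,  1.79582336e+01,  8.58535650e+01,  2.53253821e-03,
        7.62613757e+01, -1.27972543e+01]), 'dq': array([-0.04515004, -0.09698991,  0.02458082,  0.00342344,  0.00517632,
        0.06161228]), 'tau': array([ 1.62280423e-03, -4.12268507e+01, -2.59744066e+01, -7.52445385e-05,
        4.12470661e-03, -1.69012333e-05]), 'ee_pos': array([148.41172473, 503.34530514, 249.74879394]), 'tool_rot': array([-1.79929188e+02, -1.86064713e-02,  1.63563035e+02]), 'wrist_force': array([ 0.20907701,  0.72656386, -0.5185692 ]), 'ft_torque': array([-0.06737815, -0.02800479, -0.01931162]), 'finger_force': 0.0, 'opening': 0.9982771956227733}
{'mtx': array([[400.75393737,   0.        , 320.65401661],
       [  0.        , 400.75393737, 206.61887842],
       [  0.        ,   0.        ,   1.        ]]), 'xyz': array([  35.27736522, -791.79957156,  752.74464168]), 'rotation': array([-1.26985299e+02, -1.01032914e-01, -3.51202876e+01])}
{'mtx': array([[358.33641933,   0.        , 318.95808503],
       [  0.        , 358.33641933, 196.1411036 ],
       [  0.
[... 286 characters left out ...]
      -1.22882117e+02],
       [ 0.00000000e+00,  0.00000000e+00,  0.00000000e+00,
         1.00000000e+00]])}
scene crucible_large [(array([474.,  23.,  14.]), 0.91), (array([454., 289.,   1.]), 0.62)]
scene crucible_medium [(array([458., 287.,   0.]), 0.61)]
scene crucible_small [(array([ 445., -285.,    4.]), 0.61), (array([ 544., -282.,    4.]), 0.57)]
scene plate [(array([478.,  30.,  -3.]), 0.56)]
side crucible_large [(array([476.,  29.,   9.]), 0.76), (array([ 445., -290.,   -1.]), 0.43)]
side crucible_medium [(array([456., 288.,  -3.]), 0.9)]
side crucible_small [(array([ 545., -278.,   -4.]), 0.67), (array([ 445., -290.,    1.]), 0.52)]
side plate [(array([480.,  36.,  -3.]), 0.79)]
```

View pics/scene0.png

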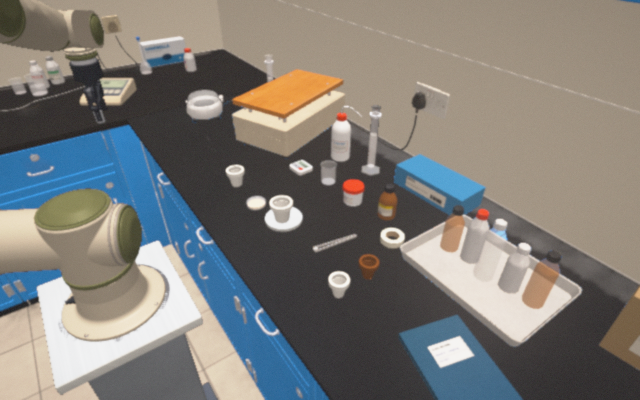

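View pics/side0.png

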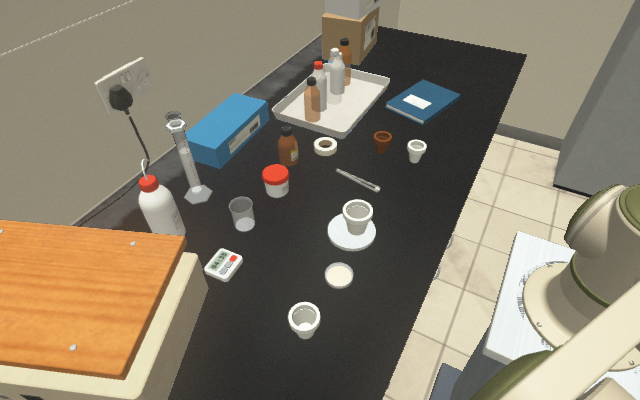

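The scene view shows the large crucible on the plate (282,208), the medium at (235,175), the white small at (339,284) and the brown decoy at (369,265). The side view agrees, with the medium at (304,318), the large at (357,215) and the white small at (416,150). I'll move above the medium and square the yaw to 180.

```bash
python3 -m inch '-356 -120 65 0 0 -0.287;-356 -120 65 0 0 -0.287;-356 -120 65 0 0 -0.287;-356 -120 65 0 0 -0.287;-356 -120 65 0 0 -0.287;-356 -120 65 0 0 -0.287;-356 -120 65 0 0 -0.287;-356 -120 65 0 0 -0.287;-356 -120 65 0 0 -0.287;-356 -120 65 0 0 -0.287'
cat >> h.py <<'E'
def rim(name,thing,guess,ztop,r_out,tol=45,img=None):
    """fit the rim ring (points near ztop) by circle of known outer radius; returns centre"""
    c=cam(name); a,d=eyes.get_image(name); P=cloud(name,d,c)
    if img: cv2.imwrite(img,a)
    m=(d>0)&(np.hypot(P[...,0]-guess[0],P[...,1]-guess[1])<tol)&(abs(P[...,2]-ztop)<5)
    Q=P[m]
    from scipy.optimize import least_squares
    ri=r_out-7
    f=lambda p:(lambda e:np.maximum(e-r_out,0)+np.maximum(ri-e,0))(np.hypot(Q[:,0]-p[0],Q[:,1]-p[1]))
    s=least_squares(f,Q[:,:2].mean(0),loss='soft_l1')
    ce,rr=cv2.minEnclosingCircle(Q[:,:2].astype(np.float32))
    print(thing,'n',len(Q),'z',np.median(Q[:,2]).round(1),'fit',s.x.round(1),'rms',np.sqrt(np.mean(s.fun**2)).round(2),'minenc',np.round(ce,1),round(rr,1))
    return s.x
E
python3 - <<'E'
from h import *
print(bot.tip_extent)
o=bot.get_obs();print(o['ee_pos'],o['tool_rot'],o['wrist_force'])
rim('wrist','crucible_medium',(456,288),58,29,img='pics/w1.png')
rim('scene','crucible_large',(475,27),77,33)
rim('scene','crucible_small',(445,-287),53,25)
eyes.get_image('side')
for t in ['petri_dish','tape_roll','timer','forceps','beaker_100','sample_pot0','amber_bottle']:
    print(t,[(np.round(x['position']),round(x['confidence'],2)) for x in eyes.mark_of('side',t)[:1]])
E
```

```text
clock: 1.5
ee_pos: [456.3, 287.3, 185.0]
tool_rot: [-180.0, -0.0, 179.9]
wrist_force: [-0.6, 0.3, 0.6]
opening: 1.004
finger_force: 0.0
19.0
[456.2917819  287.29261045 185.00663885] [-1.79998166e+02 -4.17041374e-02  1.79920157e+02] [-0.6229811  0.3344692  0.5685414]
crucible_medium n 2084 z 57.1 fit [452.2 288.5] rms 0.05 minenc [452.3 288.4] 28.9
crucible_large n 166 z 77.7 fit [470.9  23.1] rms 0.67 minenc [470.7  26.1] 36.9
crucible_small n 183 z 53.9 fit [ 442.5 -288.1] rms 0.18 minenc [ 443.8 -288.8] 26.0
petri_dish [(array([458., 151.,  -0.]), 0.82)]
tape_roll []
timer [(array([680., 248.,   2.]), 0.84)]
forceps []
beaker_100 [(array([712., 124.,  -0.]), 0.85)]
sample_pot0 []
amber_bottle []
```

View pics/w1.png

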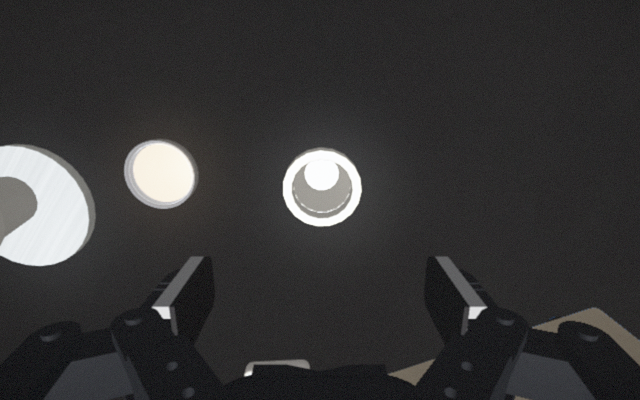

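The medium's rim is centred at (321,187) with nothing within finger reach, and the pad tips are near (205,260) and (433,260). Next I'll measure the fingertip height from the depth image while open.

```bash
python3 - <<'E'
from h import *
o=bot.get_obs(); a,d=eyes.get_image('wrist'); K=cam('wrist')[0]
T=np.array(eyes.camera_params('wrist')['T_tool_cam'])
P=cloud('wrist',d,(K,T[:3,:3],T[:3,3]))
m=(d>0)&(d<170)
for lo,hi in((-60,-38),(38,60)):
    Q=P[m&(P[...,1]>lo)&(P[...,1]<hi)&(abs(P[...,0])<16)]
    print(len(Q),np.percentile(Q[:,2],[50,90,98,99.8]).round(1),Q.min(0).round(1),Q.max(0).round(1))
for v,u in((259,205),(265,200),(290,190),(310,165)): print(v,u,d[v,u],P[v,u].round(1))
E
```

```text
8385 [-39.2  -6.5   2.2   5.8] [-10.8 -60.  -65.3] [ 16.  -38.    7.4]
8752 [-40.1  -6.9   2.    5.9] [-11.  38. -66.] [15.9 60.   7.7]
259 205 135.3082 [ 11.9 -43.3   0.1]
265 200 132.06992 [ 11.2 -44.1  -3.5]
290 190 118.329 [  9.7 -42.8 -18.2]
310 165 105.75417 [ 10.8 -45.6 -31. ]
```

```bash
cat > tips.py <<'E'
from h import *
def tips():
    a,d=eyes.get_image('wrist'); K=cam('wrist')[0]
    T=np.array(eyes.camera_params('wrist')['T_tool_cam'])
    P=cloud('wrist',d,(K,T[:3,:3],T[:3,3])); m=(d>0)&(d<165)&(abs(P[...,0])<14)
    for s in(-1,1):
        Q=P[m&(s*P[...,1]>15)&(s*P[...,1]<62)&(P[...,2]<25)]
        tz=np.percentile(Q[:,2],99.7); E=Q[Q[:,2]>tz-12]
        print('tip z',tz.round(1),'pad y',(s*np.percentile(s*E[:,1],3)).round(1))
E
python3 -m inch '4 1 35 0 0 0;4 1 70 0 0 0;4 1 70 0 0 0;4 1 70 0 0 0;4 1 70 0 0 0;4 1 70 0 0 0' 0.8
python3 - <<'E'
from tips import *
tips(); rim('wrist','crucible_medium',(453,288),58,29)
E
```

```text
clock: 2.7
ee_pos: [452.8, 289.0, 116.9]
tool_rot: [179.9, 0.2, -180.0]
wrist_force: [0.1, -0.0, 0.5]
opening: 0.8
finger_force: 0.0
tip z 10.6 pad y -34.3
tip z 10.7 pad y 33.5
crucible_medium n 3711 z 57.1 fit [451.8 288.7] rms 0.05 minenc [452.1 288.7] 29.0
```

```bash
python3 -m inch '0 0 30 0 0 0;0 0 50 0 0 0;0 0 57 0 0 0;0 0 57 0 0 0;0 0 57 0 0 0;0 0 57 0 0 0'
python3 -m inch '0 0 0 0 0 0;0 0 0 0 0 0;0 0 0 0 0 0;0 0 0 0 0 0;0 0 0 0 0 0;0 0 0 0 0 0' 0
```

```text
clock: 3.4
ee_pos: [452.6, 289.0, 59.4]
tool_rot: [180.0, 0.1, -180.0]
wrist_force: [-0.1, 0.3, -0.6]
opening: 0.8
finger_force: 0.0
clock: 4.0
ee_pos: [452.8, 289.0, 59.9]
tool_rot: [180.0, 0.1, -180.0]
wrist_force: [-0.7, -0.7, 9.7]
opening: 0.657
finger_force: 61.7
```

```bash
python3 -m inch '0 0 -10 0 0 0;0 0 -30 0 0 0;0 0 -60 0 0 0;0 -20 -90 0 0 0;0 -50 -120 0 0 0;0 -85 -140 0 0 0;0 -120 -140 0 0 0;0 -150 -140 0 0 0;0 -170 -140 0 0 0;0 -180 -140 0 0 0'
python3 -m inch '0 0 0 0 0 0;0 0 0 0 0 0;0 0 0 0 0 0'
python3 - <<'E'
from tips import *
o=bot.get_obs();print(o['ee_pos'],o['wrist_force'],o['opening'])
rim('wrist','crucible_large',(473,25),77,33,img='pics/w2.png')
T=rim('wrist','held',o['ee_pos'],o['ee_pos'][2],29)
E
```

```text
clock: 5.0
ee_pos: [452.0, 107.4, 199.0]
tool_rot: [-180.0, 0.0, 179.9]
wrist_force: [-0.3, 0.1, -1.6]
opening: 0.657
finger_force: 63.8
clock: 5.3
ee_pos: [452.0, 109.6, 198.3]
tool_rot: [180.0, -0.0, -179.9]
wrist_force: [-0.6, -0.2, -0.8]
opening: 0.652
finger_force: 63.8
[452.00476113 109.59499934 198.31103521] [-0.5811376  -0.23105499 -0.8210437 ] 0.6516511409073494
crucible_large n 2438 z 76.1 fit [472.2  24.3] rms 0.05 minenc [472.5  24.2] 33.2
held n 7704 z 195.6 fit [450.3 109.1] rms 2.36 minenc [444.5 109. ] 41.8
```

View pics/w2.png

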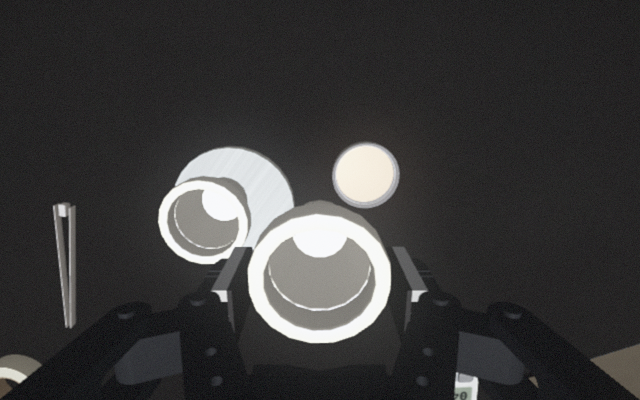

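The held medium sits level between the pads (rim centre near (320,278)). The large one's rim is at (203,220), clear of the petri dish. I'll refine the held rim's centre.

```bash
cat >> tips.py <<'E'
def held(r_out):
    o=bot.get_obs(); c=cam('wrist'); a,d=eyes.get_image('wrist'); P=cloud('wrist',d,c)
    m=(d>0)&(np.hypot(P[...,0]-o['ee_pos'][0],P[...,1]-o['ee_pos'][1])<r_out+2)&(a.min(-1)>170)
    z=P[m][:,2]; h,e=np.histogram(z[abs(z-o['ee_pos'][2])<15],30); zt=e[h.argmax()]+.5
    m&=abs(P[...,2]-zt)<2.5; Q=P[m]
    A=np.c_[Q[:,:2],np.ones(len(Q))]; co=np.linalg.lstsq(A,Q[:,2],rcond=None)[0]
    ce,rr=cv2.minEnclosingCircle(Q[:,:2].astype(np.float32))
    print('held: rim z-tcp',(zt-o['ee_pos'][2]).round(1),'slope',co[:2].round(3),'centre-tcp',(np.array(ce)-o['ee_pos'][:2]).round(1),'r',round(rr,1),'n',len(Q))
E
python3 -c "
from tips import *
held(29)"
```

```text
held: rim z-tcp -2.4 slope [-0.001  0.004] centre-tcp [-0.3 -0.4] r 28.8 n 5778
```

```bash
python3 -m inch '-5 -20 0 0 0 0;-12 -50 0 0 0 0;-18 -75 0 0 0 0;-20.5 -85 0 0 0 0;-20.5 -85 20 0 0 0;-20.5 -85 45 0 0 0;-20.5 -85 65 0 0 0;-20.5 -85 80 0 0 0;-20.5 -85 90 0 0 0;-20.5 -85 95 0 0 0'
python3 -m inch '0 0 0 0 0 0;0 0 0 0 0 0;0 0 2 0 0 0;0 0 4 0 0 0;0 0 4 0 0 0'
```

```text
clock: 6.45
ee_pos: [472.4, 24.2, 102.7]
tool_rot: [180.0, -0.0, -180.0]
wrist_force: [-0.1, 0.3, -0.8]
opening: 0.654
finger_force: 63.9
clock: 6.95
ee_pos: [472.6, 23.8, 99.3]
tool_rot: [180.0, -0.0, -180.0]
wrist_force: [0.9, -0.6, -0.3]
opening: 0.655
finger_force: 63.9
```

```bash
python3 -m inch '0 0 1 0 0 0;0 0 2 0 0 0;0 0 3 0 0 0;0 0 4 0 0 0;0 0 4 0 0 0;0 0 4 0 0 0'
python3 -m inch '0 0 0.5 0 0 0;0 0 1 0 0 0;0 0 1 0 0 0;0 0 1 0 0 0'
```

```text
clock: 7.55
ee_pos: [472.6, 23.8, 95.3]
tool_rot: [-180.0, -0.0, -180.0]
wrist_force: [0.7, 0.4, -0.4]
opening: 0.653
finger_force: 63.9
clock: 7.95
ee_pos: [472.6, 23.8, 94.3]
tool_rot: [180.0, -0.0, -180.0]
wrist_force: [-0.1, 0.1, -0.5]
opening: 0.651
finger_force: 63.9
```

```bash
python3 -m inch '0 0 0.5 0 0 0;0 0 1 0 0 0;0 0 1 0 0 0;0 0 1 0 0 0'
python3 -m inch '0 0 0.5 0 0 0;0 0 1 0 0 0;0 0 1 0 0 0;0 0 1 0 0 0'
```

```text
clock: 8.35
ee_pos: [472.9, 23.6, 93.9]
tool_rot: [-180.0, 0.1, -180.0]
wrist_force: [-1.7, -1.5, 7.0]
opening: 0.658
finger_force: 64.6
clock: 8.75
ee_pos: [473.4, 23.5, 93.9]
tool_rot: [-179.9, 0.1, -180.0]
wrist_force: [-4.7, 0.5, 16.5]
opening: 0.651
finger_force: 65.5
```

```bash
python3 -m inch '0 0 -1 0 0 0;0 0 -1 0 0 0;0 0 -1 0 0 0;0 0 -1 0 0 0;0 0 -1 0 0 0' 0.85
python3 -m inch '0 0 -10 0 0 0;0 0 -30 0 0 0;0 0 -60 0 0 0;0 0 -100 0 0 0;0 0 -110 0 0 0;0 0 -110 0 0 0;0 0 -110 0 0 0'
python3 - <<'E'
from tips import *
print(bot.get_obs()['ee_pos'])
rim('wrist','large',(473,24),77,33,img='pics/w3.png')
rim('wrist','medium',(473,24),92,29)
E
```

```text
clock: 9.25
ee_pos: [472.5, 23.8, 93.1]
tool_rot: [180.0, -0.0, -180.0]
wrist_force: [-0.8, -0.1, 0.2]
opening: 0.847
finger_force: 0.0
clock: 9.95
ee_pos: [472.1, 23.8, 202.5]
tool_rot: [180.0, -0.1, -180.0]
wrist_force: [0.1, 0.2, -0.1]
opening: 0.853
finger_force: 0.0
[472.13570561  23.84363895 202.47959453]
large n 1456 z 76.1 fit [468.5  23.5] rms 1.17 minenc [472.4  24.1] 32.8
medium n 2371 z 91.1 fit [472.8  23. ] rms 0.05 minenc [472.9  23. ] 28.9
```

View pics/w3.png

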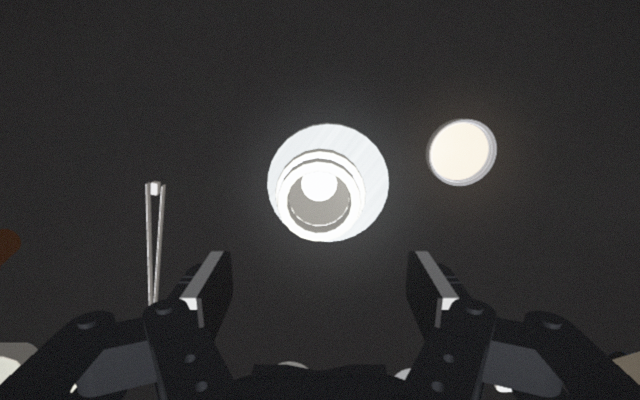

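The medium is seated upright in the large one (rim at (321,200)), its rim at the right height. Now on to the small one.

```bash
python3 -m inch '30 -312 25 0 0 0;30 -312 25 0 0 0;30 -312 25 0 0 0;30 -312 25 0 0 0;30 -312 25 0 0 0;30 -312 25 0 0 0;30 -312 25 0 0 0;30 -312 25 0 0 0;30 -312 25 0 0 0;30 -312 25 0 0 0' 0.75
python3 - <<'E'
from tips import *
print(bot.get_obs()['ee_pos'])
rim('wrist','small',(442.5,-288),53,25,img='pics/w4.png')
tips()
E
```

```text
clock: 11.05
ee_pos: [443.0, -286.7, 178.2]
tool_rot: [180.0, -0.0, -179.9]
wrist_force: [0.6, -0.0, -0.6]
opening: 0.75
finger_force: 0.0
[ 442.95341064 -286.72692367  178.1971454 ]
small n 1765 z 52.1 fit [ 444.  -287.8] rms 0.04 minenc [ 444.1 -287.8] 24.9
tip z 11.6 pad y -32.2
tip z 11.9 pad y 31.4
```

View pics/w4.png

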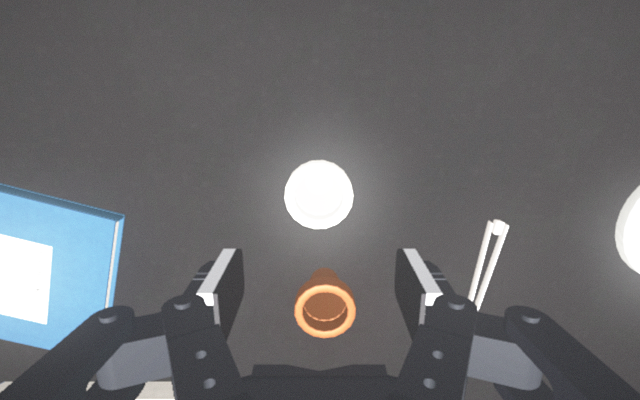

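The white small one is at (320,195), radius 25 at the right height. The brown decoy is at (325,308), clear of the fingers.

```bash
python3 -m inch '-1 -1 40 0 0 0;-1 -1 80 0 0 0;-1 -1 105 0 0 0;-1 -1 118 0 0 0;-1 -1 123.5 0 0 0;-1 -1 123.5 0 0 0;-1 -1 123.5 0 0 0;-1 -1 123.5 0 0 0'
python3 -m inch '0 0 0 0 0 0;0 0 0 0 0 0;0 0 0 0 0 0;0 0 0 0 0 0;0 0 0 0 0 0;0 0 0 0 0 0' 0
python3 -m inch '0 0 -10 0 0 0;0 0 -30 0 0 0;0 0 -60 0 0 0;0 20 -90 0 0 0;0 50 -120 0 0 0;0 90 -150 0 0 0;0 130 -165 0 0 0;0 170 -165 0 0 0;0 200 -165 0 0 0;0 220 -165 0 0 0'
python3 -m inch '0 0 0 0 0 0;0 0 0 0 0 0;0 0 0 0 0 0'
python3 - <<'E'
from tips import *
o=bot.get_obs();print(o['ee_pos'],o['opening'])
held(25); rim('wrist','medium',(473,24),92,29,img='pics/w5.png')
E
```

```text
clock: 11.95
ee_pos: [444.1, -289.6, 55.9]
tool_rot: [-179.9, 0.1, -180.0]
wrist_force: [0.9, -0.1, -0.5]
opening: 0.746
finger_force: 0.0
clock: 12.55
ee_pos: [444.2, -289.4, 56.1]
tool_rot: [-179.9, 0.1, -180.0]
wrist_force: [-0.4, 2.3, 8.9]
opening: 0.562
finger_force: 60.2
clock: 13.55
ee_pos: [443.3, -67.3, 220.6]
tool_rot: [-180.0, 0.1, -179.9]
wrist_force: [0.2, 0.2, -1.2]
opening: 0.562
finger_force: 61.9
clock: 13.85
ee_pos: [443.7, -70.1, 220.0]
tool_rot: [-180.0, 0.0, 180.0]
wrist_force: [-0.8, -0.3, -0.9]
opening: 0.561
finger_force: 61.9
[443.67459727 -70.11845708 219.98354004] 0.5607670743381759
held: rim z-tcp -3.9 slope [0.002 0.049] centre-tcp [-0.2 -0.4] r 24.8 n 4820
medium n 2023 z 91.0 fit [472.8  22.5] rms 0.06 minenc [472.9  22.9] 29.2
```

View pics/w5.png

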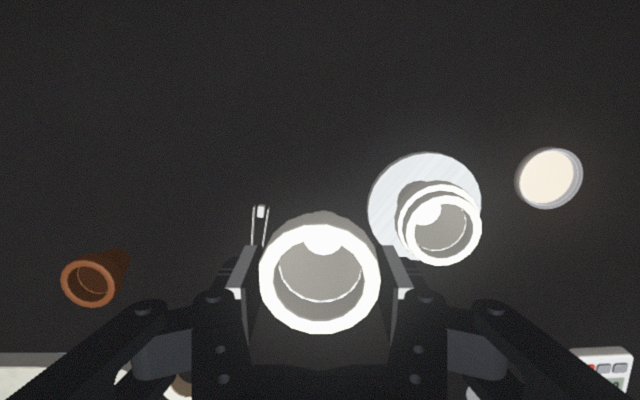

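The small one is held with its rim at (320,278). The stack is at (443,225), with the petri dish and brown decoy undisturbed.

```bash
python3 -m inch '-7 20 0 0 0 0;-17 55 0 0 0 0;-26 83 0 0 0 0;-29.3 93.3 0 0 0 0;-29.3 93.3 20 0 0 0;-29.3 93.3 45 0 0 0;-29.3 93.3 70 0 0 0;-29.3 93.3 90 0 0 0;-29.3 93.3 100 0 0 0;-29.3 93.3 104 0 0 0'
python3 -m inch '0 0 0 0 0 0;0 0 0 0 0 0;0 0 1 0 0 0;0 0 2 0 0 0;0 0 3 0 0 0;0 0 3 0 0 0'
```

```text
clock: 14.95
ee_pos: [472.7, 23.4, 115.2]
tool_rot: [180.0, -0.1, 180.0]
wrist_force: [-0.6, 0.6, -0.8]
opening: 0.563
finger_force: 62.0
clock: 15.55
ee_pos: [472.9, 24.1, 112.8]
tool_rot: [180.0, -0.0, -180.0]
wrist_force: [-0.7, 0.4, -0.5]
opening: 0.563
finger_force: 61.9
```

```bash
python3 -m inch '0 0 0.5 0 0 0;0 0 1 0 0 0;0 0 1.5 0 0 0;0 0 1.5 0 0 0;0 0 1.5 0 0 0'
```

```text
clock: 16.05
ee_pos: [472.9, 24.1, 111.3]
tool_rot: [-180.0, -0.0, -180.0]
wrist_force: [-0.5, -0.4, -0.2]
opening: 0.561
finger_force: 61.9
```

```bash
python3 -m inch '0 -0.5 0.5 0 0 0;0 -0.7 1 0 0 0;0 -0.7 1.5 0 0 0;0 -0.7 1.5 0 0 0;0 -0.7 1.5 0 0 0'
python3 -m inch '0 0 0.5 0 0 0;0 0 1 0 0 0;0 0 1 0 0 0;0 0 1 0 0 0'
```

```text
clock: 16.55
ee_pos: [473.5, 23.1, 110.6]
tool_rot: [-180.0, 0.1, -180.0]
wrist_force: [-2.7, -1.0, 7.8]
opening: 0.565
finger_force: 62.7
clock: 16.95
ee_pos: [474.0, 22.8, 110.4]
tool_rot: [-179.9, 0.2, -180.0]
wrist_force: [-1.8, -2.4, 15.2]
opening: 0.563
finger_force: 63.3
```

```bash
python3 -m inch '0 0 -0.8 0 0 0;0 0 -0.8 0 0 0;0 0 -0.8 0 0 0;0 0 -0.8 0 0 0;0 0 -0.8 0 0 0;0 0 -0.8 0 0 0' 0.8
python3 -m inch '0 0 -10 0 0 0;0 0 -30 0 0 0;0 0 -60 0 0 0;0 0 -90 0 0 0;0 0 -100 0 0 0;0 0 -100 0 0 0;0 0 -100 0 0 0' 1
python3 - <<'E'
from tips import *
print(bot.get_obs()['ee_pos'])
rim('wrist','small',(473,24),107,25,img='pics/w6.png')
rim('wrist','medium',(473,24),92,29)
rim('wrist','large',(473,24),77,33)
tips()
E
```

```text
clock: 17.55
ee_pos: [472.8, 23.4, 109.5]
tool_rot: [180.0, -0.0, -180.0]
wrist_force: [-0.3, 0.2, 0.0]
opening: 0.796
finger_force: 0.0
clock: 18.25
ee_pos: [472.4, 23.4, 208.7]
tool_rot: [180.0, -0.1, -180.0]
wrist_force: [-0.1, 0.8, 0.8]
opening: 1.003
finger_force: 0.0
[472.44341855  23.44635355 208.67616814]
small n 2122 z 106.1 fit [473.6  23.2] rms 0.05 minenc [473.7  23.3] 24.8
medium n 1402 z 91.1 fit [469.3  23.2] rms 1.05 minenc [472.7  22.9] 28.8
large n 1366 z 76.3 fit [466.1  23.8] rms 3.49 minenc [472.2  24. ] 32.8
tip z 5.3 pad y -42.8
tip z 5.2 pad y 42.0
```

View pics/w6.png

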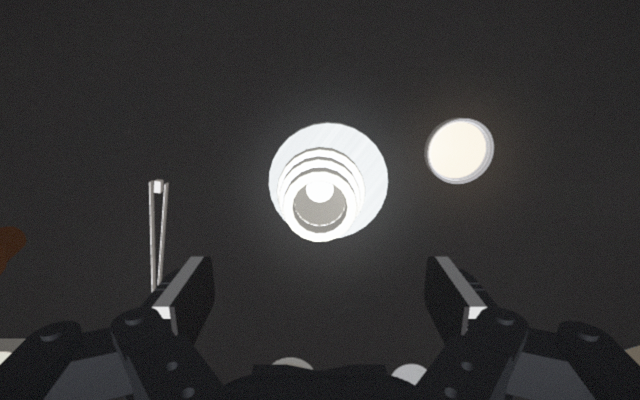

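All three are nested concentrically at (320,200), each rim at the right height. Descending to grip the large collar.

```bash
python3 -m inch '0 0.5 30 0 0 0;0 0.5 65 0 0 0;0 0.5 95 0 0 0;0 0.5 115 0 0 0;0 0.5 128 0 0 0;0 0.5 136 0 0 0;0 0.5 139 0 0 0;0 0.5 139 0 0 0;0 0.5 139 0 0 0' 1
python3 -m inch '0 0 0 0 0 0;0 0 0 0 0 0;0 0 0 0 0 0;0 0 0 0 0 0;0 0 0 0 0 0;0 0 0 0 0 0;0 0 0 0 0 0' 0
```

```text
clock: 19.35
ee_pos: [473.2, 23.8, 71.1]
tool_rot: [-180.0, 0.1, -180.0]
wrist_force: [0.2, 0.2, -0.2]
opening: 1.0
finger_force: 0.0
clock: 20.05
ee_pos: [473.5, 23.9, 71.8]
tool_rot: [-180.0, 0.1, -180.0]
wrist_force: [-1.2, 1.9, 9.7]
opening: 0.755
finger_force: 63.9
```

Gripped (0.755 × 85 ≈ 64 mm, matching the collar). Lifting slowly.

```bash
python3 -m inch '0 0 -1 0 0 0;0 0 -3 0 0 0;0 0 -6 0 0 0;0 0 -11 0 0 0;0 0 -18 0 0 0;0 0 -26 0 0 0;0 0 -35 0 0 0;0 0 -45 0 0 0;0 0 -55 0 0 0;0 0 -65 0 0 0'
python3 -m inch '0 0 -10 0 0 0;0 0 -20 0 0 0;0 0 -30 0 0 0;0 0 -40 0 0 0;0 0 -50 0 0 0;0 0 -60 0 0 0;0 0 -70 0 0 0;0 0 -79 0 0 0;0 0 -86 0 0 0;0 0 -91 0 0 0'
python3 -m inch '0 0 -2 0 0 0;0 0 -3 0 0 0;0 0 -3 0 0 0;0 0 -3 0 0 0;0 0 -3 0 0 0;0 0 -3 0 0 0;0 0 -3 0 0 0;0 0 -3 0 0 0'
python3 - <<'E'
from tips import *
o=bot.get_obs();z=o['ee_pos'][2]-71.8;print(o['ee_pos'],o['wrist_force'],o['opening'],o['finger_force'])
rim('wrist','small',o['ee_pos'],107+z,25,img='pics/w7.png')
rim('wrist','medium',o['ee_pos'],92+z,29)
a,d=eyes.get_image('side'); cv2.imwrite('pics/s7.png',cv2.resize(a[60:300,220:520],None,fx=2,fy=2))
E
```

```text
clock: 21.05
ee_pos: [472.9, 23.9, 136.6]
tool_rot: [-180.0, 0.0, -180.0]
wrist_force: [0.5, 0.8, -3.0]
opening: 0.751
finger_force: 66.5
clock: 22.05
ee_pos: [472.9, 23.8, 227.2]
tool_rot: [-180.0, 0.0, -180.0]
wrist_force: [-0.3, -0.1, -2.7]
opening: 0.75
finger_force: 66.6
clock: 22.85
ee_pos: [472.9, 23.9, 229.6]
tool_rot: [180.0, -0.0, -180.0]
wrist_force: [0.2, 0.2, -3.7]
opening: 0.754
finger_force: 66.6
[472.87461361  23.86556299 229.56105697] [ 0.24053401  0.23861647 -3.70120331] 0.7542388365572772 66.56080216169357
small n 9390 z 263.9 fit [470.3  22.3] rms 8.43 minenc [472.8  23.9] 45.0
medium n 9411 z 249.0 fit [468.7  22. ] rms 2.96 minenc [465.2  23.8] 44.3
```

View pics/s7.png

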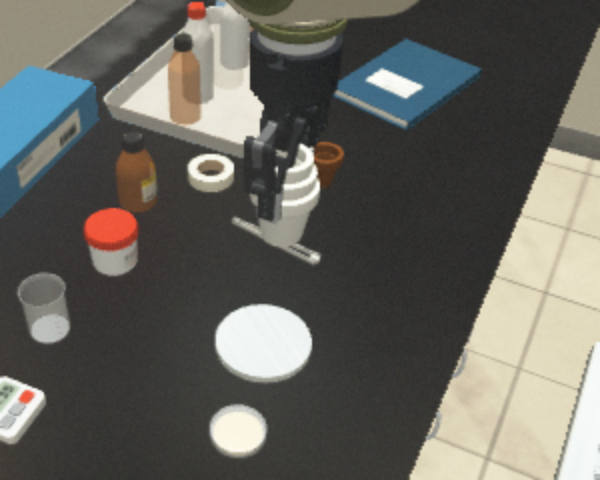

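The picture shows all three crucibles nested and level in the fingers (crop pixel 290,190), above the empty plate. The wrist load of about 3 N matches 310 g, and the bystanders are in place. Handing in.

```bash
python3 -c "
from bench import workorder
print(workorder.job_done())"
```

```text
the job is handed in; nothing more can be done
None
```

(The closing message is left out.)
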